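# Turn the painted panels in their drying stands

### The arm

A 6-joint arm with a two-finger parallel gripper is mounted at the origin on the work surface. World frame = base frame: x ahead of the robot, y to its left, z up, the work surface at z = 0. Lengths are in m, angles in degrees, forces in N, time in s.
With the tool pointing down it reaches from about 0.25 to 0.725 m from the base axis. Payload 9.7 kg.
Tool frame: the origin (TCP) lies between the finger pads; the fingertips stand 19 mm ahead of it and the grasp point (between the pads) is the TCP; z points along the fingers, y is the line along which they close (so a half turn about z gives the same grasp; the last joint's range is limited). The gripper opens to 85 mm and grips with 20 to 120 N. Pads are 22 mm wide; open, the fingers measure 114 mm over their backs; the gripper's body (76 mm by 85 mm) begins 54 mm behind the grasp point. The pads swing forward as they close: fully open they stand 13 mm farther back than shut.
Start: joints at [64.973, 4.979, 10.078, 95.1, 0, 90], TCP at [0.233, 0.498, 0.25] pointing down, gripper open.
Joint ranges: [-179.16, 179.16], [-48.56, 103.87], [-65.8, 70.77], [-126.05, 130.52], [-82.76, 87.17], [-180, 180]. Speed limits (degrees/s): [127.2, 127.2, 147.25, 180, 180, 180].

### API

Orientations are given as [roll, pitch, yaw] about the fixed x, y, z axes, in that order (R = Rz(yaw) Ry(pitch) Rx(roll)).
In Python, from workcell import bot gives the robot as it stands. The module is installed in compiled form; this text tells all that it offers.
- The arm moves only by the shell command python3 -m crank 'ROWS' [OPENING] [FORCE]. ROWS is JSON, a list that holds one entry, the list of rows, each a list of 6 numbers: the shift along the world's x, y, z as a fraction of full scale, then the turn, a rotation vector about the world's x, y, z as a fraction of full scale. In form: [[[x, y, z, wx, wy, wz], ...]]. A call has 1 to 20 rows; each row shifts and turns the commanded pose from where the row before left it; what a row does not reach is not made up. Full scale, the value 1, is 20 mm for a shift and 0.12 rad for a turn. A row lasts 1/12 s, in which the tool goes at most 41.7 mm and 7.16 degrees, less where a joint would pass 70% of its speed; a pose out of reach is approached as far as the arm can. A call with a number of a shift or a turn outside -1 to 1 is refused whole. A call with a gripper value outside its range is refused whole. OPENING is the opening, from 0 (shut) to 1 (fully open), set as the call begins (- or left out, the last holds). The fingers move at their own pace and stop on an object; FORCE is the grip in N (left out, the last holds). Time passes only in rows, so rows that do not move let the fingers close. It gives the time, the measured TCP pose, the force, the opening and the grip force at its end, in the units of the state.
- bot.get_obs(): the state, without advancing time (a new reading comes with each control period).
- bot.camera(name): name is "scene" or "top" or "wrist"; returns the picture (420x560x3 uint8, red, green, blue); there is no depth.
- bot.camera_model(name): a dict with "vertical_fov" (degrees; the focal length in pixels is half the picture's height over the tangent of half this angle, whatever the lens; pixels are square), "cx", "cy" (the principal point, pixels), "k1" (the pictures are not rectified: a ray, as slopes to the right and down, at radius r is drawn at 1 + k1 r^2 times it, then the intrinsics apply), "R" (3x3) and "t" (3): a world point X has camera coordinates R X + t. Camera axes: x right, y down, z forward; pixel columns grow to the right and rows downward; lengths in m; the calibration is good to about 2 mm. A picture is of the moment at which its call begins: read the wrist's pose just before it. camera_model takes no time and is no camera call; for the wrist camera it gives the pose at the moment of the call.
- bot.job_done(): hands the job in; it is judged then, once.
The state is a dict: "time": time; "q": joint angles; "qd": joint speeds; "joint_efforts": joint torques, N m; "ee_pos": TCP position; "tcp_rot": TCP orientation; "wrist_force": force on the tool from outside, world axes, zero at the start; "torque": the same for the moment, N m; "opening": finger opening in m; "grasp_force": force on a finger pad.
Only numpy, scipy, OpenCV 4.12 (cv2) and the standard library are available. Lean on these libraries where they do the work, as an engineer would, in place of code of your own. Each camera call takes 0.05 s, during which the arm holds its last target. There are 200 camera calls.

### The job

Push the freshly varnished gold panel at its top until it tips over in its stand and leans away from you, gold side down, and push the dry blue panel the other way until it tips back to lean towards you, blue side up; either may be done first. Only push them gently with the fingers, never grip or lift them out of their troughs, and keep off the wet gold paint: touch the gold panel only on its bare back or edges. Leave the jars, bowl, mug and brush where they are.

Things in the scene. Friction and masses are not known exactly. Their poses are not given: they have to be found in the camera images.
- gold_panel: loose wooden panel 150 (y) x 200 (z) x 18 mm (x), 0.2 to 0.45 kg. Origin: centre of its foot; z up along the panel, x out of its painted side. Border 18 mm wide, field 2 mm deeper. Gold field with brown hills, varnish WET. Starts leaning towards the robot: gold side (x = +9 mm) up and away from the robot, bare back (x = -9 mm) to the robot.
- gold_panel_top (a point): centre of the top edge of the gold panel, 200 mm up its z axis, mid-thickness. A gentle push of about 1 N here, along the stand's x, tips the panel; push slowly (about 50 mm/s), as its foot lands flat with a knock when it comes upright.
- gold_panel_face: the wet gold field, fixed to the gold panel, same origin and axes; its surface is at x = +7 mm, y within +-57 mm, z from 18 to 182 mm. Not to be touched by the robot.
- gold_stand: fixed wooden stand with yellow collars, carrying the gold panel; base 150 (its x) x 190 (its y) x 16 mm. Origin: centre of its underside, on the table. Its x axis points away from the robot (yaw within 0.35 rad). Its trough runs along y over the origin; prongs at x = +-36, y = +-66 mm on both sides carry the leaning panel.
- gold_trough (a point): centre of the trough floor of the gold stand, 16 mm above the table. The trough is 25 mm wide between rails 10 mm high, end stops at y = +-79 mm; the foot of the panel stands loosely in it.
- gold_prong (a point): top of the far left prong (x +36, y +66 mm) of the gold stand, 100 mm above the table (10 mm thick, four alike). The panel leans about 18 degrees on the near or the far pair; pushed more than about 5 degrees past upright it drops onto the other pair by itself.
- blue_panel: loose wooden panel 150 (y) x 200 (z) x 18 mm (x), 0.2 to 0.45 kg. Origin: centre of its foot; z up along the panel, x out of its painted side. Border 18 mm wide, field 2 mm deeper. Blue field with green and pale hills, dry (may be touched). Starts leaning away from the robot: blue side (x = +9 mm) down and away from it, bare back (x = -9 mm) up.
- blue_panel_top (a point): centre of the top edge of the blue panel, 200 mm up its z axis, mid-thickness. A gentle push of about 1 N here, along the stand's x, tips the panel; push slowly (about 50 mm/s), as its foot lands flat with a knock when it comes upright.
- blue_stand: fixed wooden stand with blue collars, carrying the blue panel; base 150 (its x) x 190 (its y) x 16 mm. Origin: centre of its underside, on the table. Its x axis points away from the robot (yaw within 0.35 rad). Its trough runs along y over the origin; prongs at x = +-36, y = +-66 mm on both sides carry the leaning panel.
- blue_trough (a point): centre of the trough floor of the blue stand, 16 mm above the table. The trough is 25 mm wide between rails 10 mm high, end stops at y = +-79 mm; the foot of the panel stands loosely in it.
- blue_prong (a point): top of the far left prong (x +36, y +66 mm) of the blue stand, 100 mm above the table (10 mm thick, four alike). The panel leans about 18 degrees on the near or the far pair; pushed more than about 5 degrees past upright it drops onto the other pair by itself.
- jar_red: closed red jar, 52 mm diameter, 85 mm tall, standing between the stands; origin at the centre of its underside. Leave it alone.
- jar_green: closed green jar, 58 mm diameter, 95 mm tall, standing beyond the stands; origin at the centre of its underside. Leave it alone.
- jar_ochre: closed ochre jar with a brass lid, 56 mm diameter, 80 mm tall, beyond the stands; origin at the centre of its underside. Leave it alone.
- jar_teal: closed teal jar with a white lid, 56 mm diameter, 90 mm tall, beyond the stands; origin at the centre of its underside. Leave it alone.
- bowl: white bowl, 110 mm wide, 50 mm tall, on the right; origin at the centre of its underside. Leave it alone.
- mug: terracotta mug, 80 mm wide, 90 mm tall, on the left; origin at the centre of its underside. Leave it alone.
- brush: paint brush lying on the table near the robot's right. Leave it alone.
Things that resemble listed ones, but are neither listed nor needed, are in the scene too. Leave any red look-alike of the gold_panel alone. Leave any turquoise look-alike of the blue_stand alone.

How it is judged (in metres and radians):
At the end, for the whole second after the job is handed in: Both panels at rest, feet in their own troughs (origin within 20 mm of the stand centre, square to it within 0.15 rad), each leaning 0.15 to 0.45 rad on the prongs of its other side: gold top over 30 mm to +x of the stand centre, blue top over 30 mm to -x (x of gold_panel_top in the frame of gold_stand above 0.03 m and angle between gold_panel's own z axis and vertical between 0.15 and 0.45 rad and x of gold_panel in the frame of gold_stand between -0.02 and 0.02 m and y of gold_panel in the frame of gold_stand between -0.02 and 0.02 m and height (world z) of each of gold_panel, blue_panel below 0.03 m and angle between the y axis of gold_panel and the y axis of gold_stand, either way round below 0.15 rad and linear speed of each of gold_panel, blue_panel below 0.02 m/s and angular speed of each of gold_panel, blue_panel below 0.1 rad/s and x of blue_panel_top in the frame of blue_stand below -0.03 m and angle between blue_panel's own z axis and vertical between 0.15 and 0.45 rad and x of blue_panel in the frame of blue_stand between -0.02 and 0.02 m and y of blue_panel in the frame of blue_stand between -0.02 and 0.02 m and angle between the y axis of blue_panel and the y axis of blue_stand, either way round below 0.15 rad); the robot touches nothing.
It fails at once if the robot touched the wet gold field (contact force between gold_panel_face and the fingers above 0.3 N or contact force between gold_panel_face and the arm above 0.3 N).
It fails at once if a panel was lifted (its foot rose more than 20 mm above the trough floor) (height (world z) of any of gold_panel, blue_panel above 0.036 m).
It fails at once if a panel was gripped or pushed roughly (over 30 N) (contact force between the fingers and gold_panel above 30 N or contact force between the fingers and blue_panel above 30 N).
It fails at once if another object on the table was disturbed (moved more than 15 mm) (distance of any of jar_red, jar_green, jar_ochre, jar_teal, bowl, mug, brush from where it was at the start of the episode above 0.015 m).
It also fails if it takes over 51 s, if anything falls off the work surface, if the arm or the gripper's body presses on something with over 40 N, if the wrist force passes 120 N, or if a joint passes its speed limit or range.

## Working session

There is one attempt and no reset: what is moved stays moved. The work goes in short steps, Python scripts to look and compute and a shell command to move; the robot and the scene stay as the last step left them, time stands still between calls to the robot, and variables do not carry over. Pictures are saved under pics/ and viewed, at most 10 in all, crops included, and the job is handed in when it is done.

```bash
mkdir -p pics; python3 - <<'E'
from workcell import bot
import cv2,json
for n in("scene","top"):
    im=bot.camera(n); cv2.imwrite(f"pics/{n}0.png",im[:,:,::-1])
    m=bot.camera_model(n); print(n,m)
o=bot.get_obs();print(o)
E
```

```text
scene {'vertical_fov': 46.22157278411816, 'cx': 272.3990883232088, 'cy': 213.18218591733432, 'k1': -0.150182800236727, 'R': array([[-0.86824859,  0.49610603,  0.00481651],
       [ 0.40194784,  0.70908441, -0.57934206],
       [-0.2908304 , -0.50107694, -0.81507029]]), 't': array([ 0.45624533, -0.10468076,  1.66227023])}
top {'vertical_fov': 46.85717690009947, 'cx': 285.77267878087923, 'cy': 212.21687098552408, 'k1': 0.01626798416248703, 'R': array([[-0.01003416, -0.99993256, -0.00584779],
       [-0.99642114,  0.01048944, -0.08387423],
       [ 0.08392991,  0.00498526, -0.99645919]]), 't': array([0.00936652, 0.52944268, 1.81091506])}
{'time': 0.1, 'q': array([6.49742362e+01, 5.00700579e+00, 1.00371169e+01, 9.50981713e+01,
       1.51597039e-03, 9.00004074e+01]), 'qd': array([-0.07123505, -0.18416879,  0.19852069, -0.0091908 ,  0.03843411,
        0.13156199]), 'joint_efforts': array([-4.76948790e-04, -5.21563268e+01,  4.65654159e+01,  1.60611916e-02,
        5.03337617e-05,  2.44888798e-05]), 'ee_pos': array([0.23257939, 0.49819976, 0.24964618]), 'tcp_rot': array([-1.79931940e+02, -1.51548538e-03,  1.54973827e+02]), 'wrist_force': array([-0.37129269,  0.22201101, -0.22847427]), 'torque': array([-0.00516364, -0.03429855, -0.02207396]), 'grasp_force': 0.0, 'opening': 0.08518344957985408}
```

View pics/scene0.png

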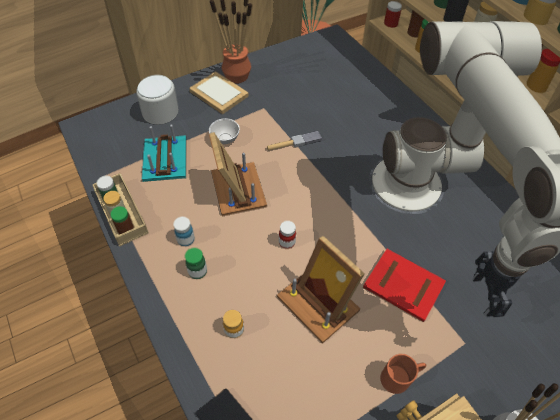

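View pics/top0.png

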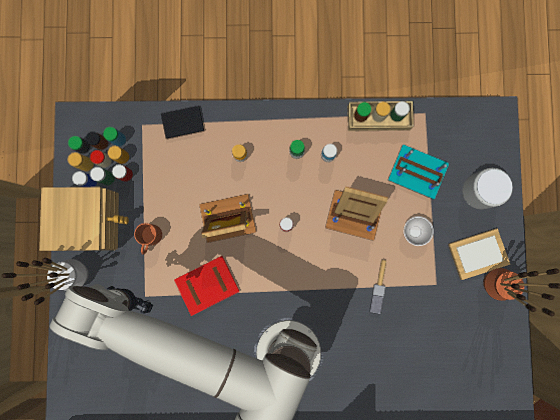

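The scene view shows the gold panel around (335,275) and the blue one around (225,165). In the top view they are around (228,218) and (357,210). I'll zoom in on both for the corners.

```bash
python3 - <<'E'
import cv2,numpy as np
t=cv2.imread("pics/top0.png");s=cv2.imread("pics/scene0.png")
def c(im,x,y,w,h,k):return cv2.resize(im[y:y+h,x:x+w],None,fx=k,fy=k,interpolation=cv2.INTER_CUBIC)
a=np.hstack([c(t,190,185,80,60,5),c(t,320,175,80,70,5)[:300]])
b=np.hstack([c(s,270,230,100,115,4)[60:360] if 0 else cv2.resize(s[232:342,270:370],(400,440))[:300+0],cv2.resize(s[130:220,200:280],(400,450))[:300]])
cv2.imwrite("pics/z1.png",a)
b=np.hstack([cv2.resize(s[232:342,270:370],(400,440),interpolation=2),cv2.resize(s[130:218,200:280],(400,440),interpolation=2)])
cv2.imwrite("pics/z2.png",b)
E
```

```text
(no output)
```

View pics/z1.png

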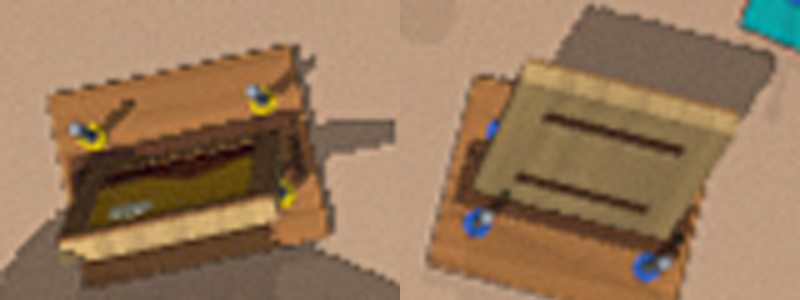

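View pics/z2.png

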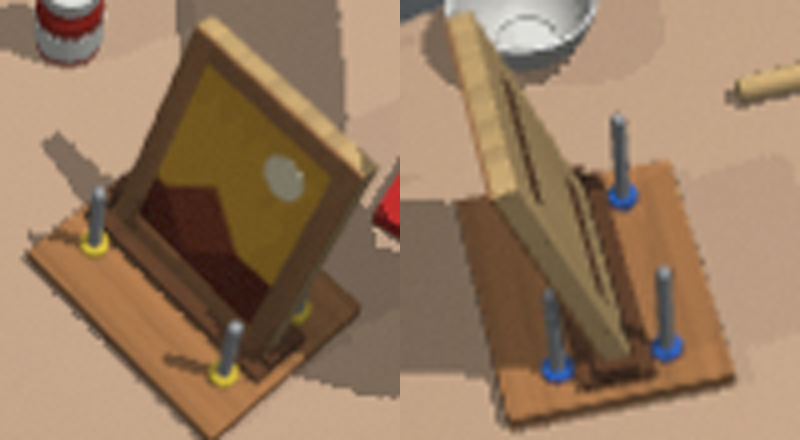

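```bash
cat > h.py <<'E'
import numpy as np
from workcell import bot
def proj(n,X):
    m=bot.camera_model(n);c=np.atleast_2d(X)@m["R"].T+m["t"];s=c[:,:2]/c[:,2:]
    s=s*(1+m["k1"]*(s**2).sum(1,keepdims=True));f=210/np.tan(np.radians(m["vertical_fov"]/2))
    return s*f+[m["cx"],m["cy"]]
def tf(p,X):
    x,y,a=p[:3];X=np.array(X,float);c,s=np.cos(a),np.sin(a)
    return np.c_[x+c*X[:,0]-s*X[:,1],y+s*X[:,0]+c*X[:,1],X[:,2]]
E
python3 - <<'E'
from h import *
from scipy.optimize import least_squares
B=lambda i,j:(.075*i,.095*j,.016)
P=lambda i,j:(.036*i,.066*j,.1)
T=lambda j:("t",j)
D={"gold":dict(top=[(B(1,1),199.6,204),(B(1,-1),249.4,193.8),(B(-1,-1),256,232.4),(B(-1,1),206.6,242.4),(P(1,1),205,211),(P(1,-1),241,203),(T(1),202.4,235),(T(-1),246,227)],
 scene=[(B(1,-1),277,295.75),(B(1,1),323,341.5),(B(-1,1),360,309),(P(1,-1),294.25,279.5),(P(1,1),328.75,313.25),(T(-1),321.5,238.25),(T(1),361.75,275)]),
"blue":dict(top=[(B(-1,1),325.4,228),(B(1,1),335,190),(P(-1,1),337.4,218.2),(P(-1,-1),372,227.4),(T(1),344.6,189.6),(T(-1),387.4,199.6)],
 scene=[(B(1,1),222,215),(B(-1,1),267,205.6),(B(-1,-1),253.6,162.4),(B(1,-1),211.6,170),(P(-1,-1),243.6,153.6),(P(-1,1),252.6,184),(P(1,1),229.6,188.6),(T(-1),212,132.8),(T(1),220.6,168.8)])}
for k,d in D.items():
    def f(p):
        r=[]
        for n,L in d.items():
            X=[(p[3],.075*q[0][1]+p[5],p[4]) if q[0][0]=="t" else q[0] for q in L]
            r+=[proj(n,tf(p,X))-np.array([q[1:] for q in L])]
        return np.vstack(r).ravel()
    s=least_squares(f,[.4,.15 if k=="gold" else -.2,0,-.06 if k=="gold" else .06,.2,0],loss="soft_l1")
    print(k,s.x.round(4),"\n",f(s.x).reshape(-1,2).round(1).tolist())
    print(" top ctr",tf(s.x,[(s.x[3],s.x[5],s.x[4])]).round(4))
for n,(u,v),z in [("jar_red top",(286,224),.085)]:
    s=least_squares(lambda p:proj("top",[p[0],p[1],z])[0]-[u,v],[.3,0]);print(n,s.x.round(3))
E
```

```text
gold [ 5.075e-01  2.264e-01  2.007e-01 -5.980e-02  2.031e-01  2.000e-04] 
 [[-0.8, 0.7], [-1.7, 0.5], [-0.3, 0.4], [-0.1, 1.0], [-0.6, 0.2], [-0.9, 0.6], [-0.4, 1.7], [-0.7, 0.4], [-1.5, -1.3], [-1.1, 0.4], [-0.2, -0.7], [-0.6, 0.1], [-1.0, -0.1], [-1.7, -0.6], [-0.3, 0.5]]
 top ctr [[0.4489 0.2147 0.2031]]
blue [ 0.5132 -0.2521 -0.2724  0.0576  0.2085 -0.0018] 
 [[-1.3, 0.5], [-0.9, 0.5], [-1.1, 0.8], [-0.2, 1.1], [-0.3, 0.2], [-0.3, 1.5], [-1.1, -0.7], [-0.3, -0.5], [-0.0, -0.4], [-1.0, 0.0], [-0.4, -0.0], [-0.5, 0.2], [-0.2, 0.0], [-0.7, -0.0], [-0.5, -0.1]]
 top ctr [[ 0.5682 -0.2693  0.2085]]
jar_red top [0.481 0.003]
```

The fits are good: residuals are about 1 px, the panel tops come out at z≈0.205, and the offsets are as expected. I'll move behind the gold panel with the gripper closing, at yaw ≈ 101.5°.

```bash
python3 -m crank '[[[0.54,-0.98,0,0,0,-0.52],[0.54,-0.98,0,0,0,-0.52],[0.54,-0.98,0,0,0,-0.52],[0.54,-0.98,0,0,0,-0.52],[0.54,-0.98,0,0,0,-0.52],[0.54,-0.98,0,0,0,-0.52],[0.54,-0.98,0,0,0,-0.52],[0.54,-0.98,0,0,0,-0.52],[0.54,-0.98,0,0,0,-0.52],[0.54,-0.98,0,0,0,-0.52],[0.54,-0.98,0,0,0,-0.52],[0.54,-0.98,0,0,0,-0.52],[0.54,-0.98,0,0,0,-0.52],[0.54,-0.98,0,0,0,-0.52],[0.54,-0.98,0,0,0,-0.52],[0,0,-0.7,0,0,0],[0,0,-0.7,0,0,0],[0,0,-0.7,0,0,0],[0,0,-0.65,0,0,0],[0,0,0,0,0,0]]]' 0 20
```

```text
time: 1.77
ee_pos: [0.3938, 0.2038, 0.1927]
tcp_rot: [-179.8, 0.1, 101.3]
wrist_force: [-0.0, -0.8, -0.4]
opening: 0.0001
grasp_force: 0.0
```

```bash
python3 -m crank '[[[0.216,0.044,0,0,0,0],[0.216,0.044,0,0,0,0],[0.216,0.044,0,0,0,0],[0.216,0.044,0,0,0,0],[0.216,0.044,0,0,0,0],[0.216,0.044,0,0,0,0],[0.216,0.044,0,0,0,0],[0.216,0.044,0,0,0,0],[0.216,0.044,0,0,0,0],[0.216,0.044,0,0,0,0],[0.216,0.044,0,0,0,0],[0.216,0.044,0,0,0,0],[0.216,0.044,0,0,0,0],[0.216,0.044,0,0,0,0]]]'; python3 - <<'E'
from h import *
import cv2
cv2.imwrite("pics/s1.png",cv2.resize(bot.camera("scene")[200:350,240:440],(800,600),interpolation=2)[:,:,::-1])
E
```

```text
time: 2.93
ee_pos: [0.4556, 0.2168, 0.1953]
tcp_rot: [180.0, 0.0, 101.3]
wrist_force: [-1.0, -0.9, -0.1]
opening: -0.0001
grasp_force: 0.1
```

View pics/s1.png

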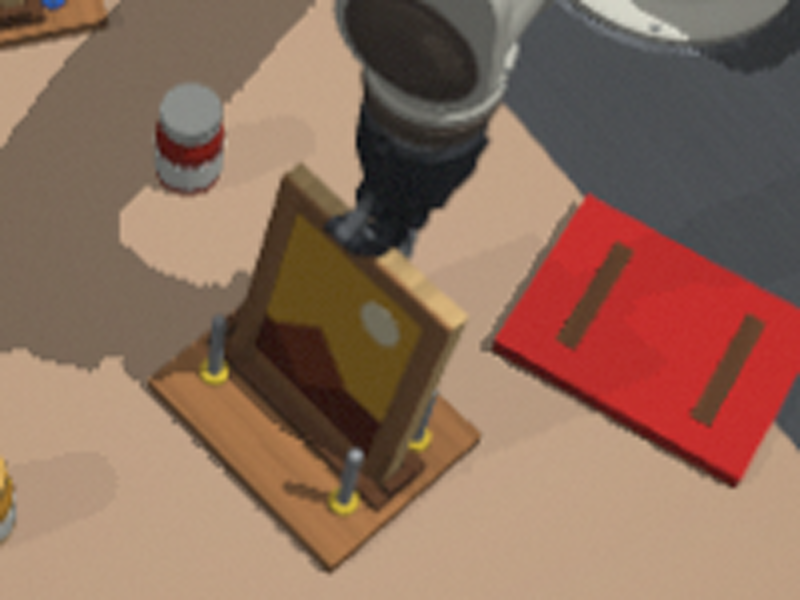

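The gold panel is following the fingers: its top edge runs from (295,175) to (460,320) in the crop, and it's partly tipped with a force of about 1 N. I'll keep pushing and rise slightly.

```bash
python3 -m crank '[[[0.2,0.04,0.08,0,0,0],[0.2,0.04,0.08,0,0,0],[0.2,0.04,0.08,0,0,0],[0.2,0.04,0.08,0,0,0],[0.2,0.04,0.08,0,0,0],[0.18,0.036,0,0,0,0],[0.18,0.036,0,0,0,0],[0.18,0.036,0,0,0,0],[0.18,0.036,0,0,0,0],[0.18,0.036,0,0,0,0],[0.18,0.036,0,0,0,0],[0.18,0.036,0,0,0,0],[0.18,0.036,0,0,0,0],[0.18,0.036,0,0,0,0],[0.18,0.036,0,0,0,0],[0,0,0,0,0,0],[0,0,0,0,0,0],[0,0,0,0,0,0],[0,0,0,0,0,0]]]'; python3 - <<'E'
from h import *
import cv2
cv2.imwrite("pics/s2.png",cv2.resize(bot.camera("scene")[200:350,240:440],(800,600),interpolation=2)[:,:,::-1])
E
```

```text
time: 4.57
ee_pos: [0.511, 0.2279, 0.2033]
tcp_rot: [180.0, -0.0, 101.3]
wrist_force: [0.2, 0.0, -0.2]
opening: 0.0002
grasp_force: 0.0
```

View pics/s2.png

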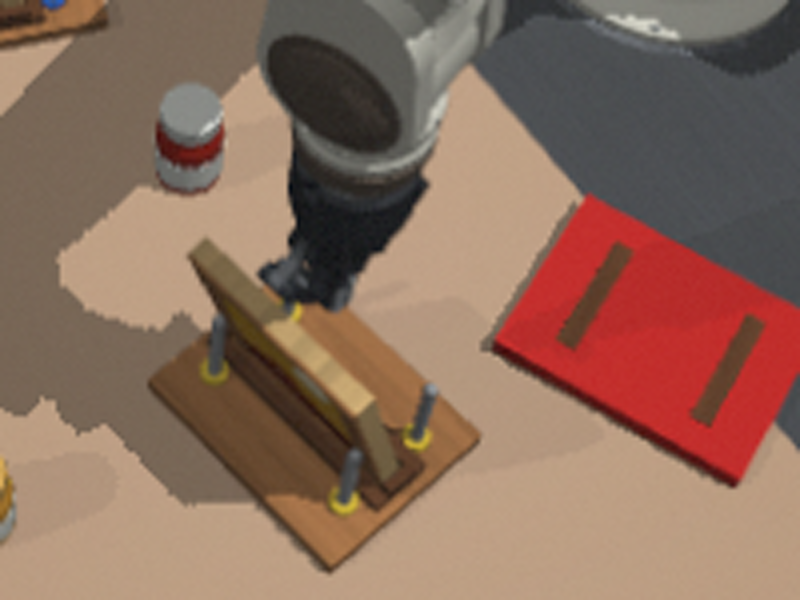

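The gold panel now leans on its far prongs with the fingers clear (top edge from (205,250) to (370,400)). Next I'll rise and cross over to the far side of the blue panel.

```bash
python3 -m crank '[[[-0.3,-0.06,0.7,0,0,0],[-0.2,0,1,0,0,0],[0,0,1,0,0,0],[0,0,1,0,0,0],[0.2,-0.98,0.2,0,0,-0.15],[0.2,-0.98,0,0,0,-0.15],[0.2,-0.98,0,0,0,-0.15],[0.2,-0.98,0,0,0,-0.15],[0.2,-0.98,0,0,0,-0.15],[0.2,-0.98,0,0,0,-0.15],[0.2,-0.98,0,0,0,-0.15],[0.2,-0.98,0,0,0,-0.15],[0.2,-0.98,0,0,0,-0.15],[0.2,-0.98,0,0,0,-0.15],[0.2,-0.98,0,0,0,-0.15],[0.2,-0.98,0,0,0,-0.15],[0.2,-0.98,0,0,0,-0.15],[0.2,-0.98,0,0,0,-0.15],[0.2,-0.98,0,0,0,-0.15],[0.2,-0.98,0,0,0,-0.15]]]'
python3 -m crank '[[[0.35,-0.98,0,0,0,-0.15],[0.35,-0.98,0,0,0,-0.15],[0.35,-0.98,0,0,0,-0.15],[0.35,-0.98,0,0,0,-0.15],[0.35,-0.98,0,0,0,-0.15],[0.35,-0.98,0,0,0,-0.15],[0.35,-0.98,0,0,0,-0.15],[0.35,-0.98,0,0,0,-0.15],[0.35,-0.98,0,0,0,-0.15],[0.35,-0.98,0,0,0,-0.15],[0,0,0,0,0,0],[0,0,0,0,0,0]]]'
```

```text
time: 6.28
ee_pos: [0.5651, -0.0879, 0.2815]
tcp_rot: [180.0, 0.0, 84.8]
wrist_force: [-1.4, -0.4, 0.6]
opening: -0.0002
grasp_force: 0.0
time: 7.28
ee_pos: [0.6352, -0.2837, 0.2804]
tcp_rot: [-179.9, -0.0, 74.5]
wrist_force: [0.7, 0.1, -0.0]
opening: 0.0003
grasp_force: 0.0
```

```bash
python3 -m crank '[[[0,0,-0.66,0,0,0],[0,0,-0.66,0,0,0],[0,0,-0.66,0,0,0],[0,0,-0.66,0,0,0],[0,0,-0.66,0,0,0],[0,0,-0.66,0,0,0],[0,0,0,0,0,0],[-0.2,0.056,0,0,0,0],[-0.2,0.056,0,0,0,0],[-0.2,0.056,0,0,0,0],[-0.2,0.056,0,0,0,0],[-0.2,0.056,0,0,0,0],[-0.2,0.056,0,0,0,0],[-0.2,0.056,0,0,0,0],[-0.2,0.056,0,0,0,0],[-0.2,0.056,0,0,0,0],[-0.2,0.056,0,0,0,0],[-0.2,0.056,0,0,0,0],[-0.2,0.056,0,0,0,0],[-0.2,0.056,0,0,0,0]]]'; python3 - <<'E'
from h import *
import cv2
cv2.imwrite("pics/s3.png",cv2.resize(bot.camera("scene")[80:230,140:340],(800,600),interpolation=2)[:,:,::-1])
E
```

```text
time: 8.95
ee_pos: [0.5828, -0.2683, 0.2021]
tcp_rot: [180.0, 0.0, 74.5]
wrist_force: [0.3, 0.8, 0.0]
opening: -0.0001
grasp_force: 0.1
```

View pics/s3.png

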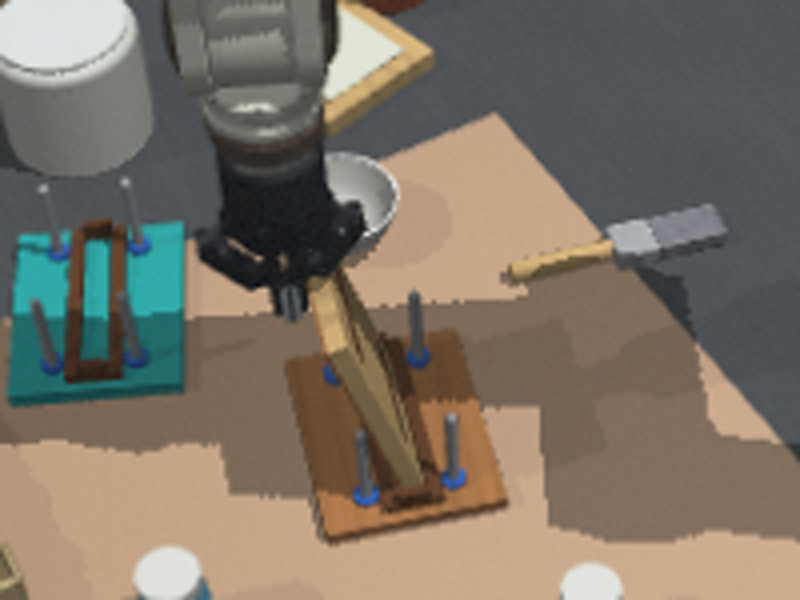

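The fingers are touching the blue panel's top, near (315,290) in the crop, and it has started to tip. I'll keep pushing.

```bash
python3 -m crank '[[[-0.2,0.056,0.04,0,0,0],[-0.2,0.056,0.04,0,0,0],[-0.2,0.056,0.04,0,0,0],[-0.2,0.056,0.04,0,0,0],[-0.2,0.056,0.04,0,0,0],[-0.2,0.056,0.04,0,0,0],[-0.18,0.05,0,0,0,0],[-0.18,0.05,0,0,0,0],[-0.18,0.05,0,0,0,0],[-0.18,0.05,0,0,0,0],[-0.18,0.05,0,0,0,0],[-0.18,0.05,0,0,0,0],[-0.18,0.05,0,0,0,0],[-0.18,0.05,0,0,0,0],[-0.18,0.05,0,0,0,0],[-0.18,0.05,0,0,0,0],[-0.18,0.05,0,0,0,0],[-0.18,0.05,0,0,0,0],[-0.18,0.05,0,0,0,0],[-0.18,0.05,0,0,0,0]]]'
python3 -m crank '[[[-0.18,0.05,0,0,0,0],[-0.18,0.05,0,0,0,0],[0,0,0,0,0,0],[0,0,0,0,0,0],[0,0,0,0,0,0],[0,0,0,0,0,0],[0.2,-0.05,0.5,0,0,0],[0.2,-0.05,1,0,0,0],[0,0,1,0,0,0],[0,0,1,0,0,0],[0,0,1,0,0,0],[0,0,1,0,0,0]]]'; python3 - <<'E'
from h import *
import cv2
print(bot.get_obs()["wrist_force"])
a=bot.camera("scene")
cv2.imwrite("pics/s4.png",cv2.resize(a[80:380,100:500],(800,600),interpolation=2)[:,:,::-1])
E
```

```text
time: 10.67
ee_pos: [0.5084, -0.2475, 0.2069]
tcp_rot: [-180.0, 0.0, 74.5]
wrist_force: [-0.6, -0.3, 0.5]
opening: 0.0001
grasp_force: 0.0
time: 11.67
ee_pos: [0.5096, -0.2476, 0.3178]
tcp_rot: [-180.0, -0.0, 74.5]
wrist_force: [0.1, 0.1, -0.2]
opening: 0.0
grasp_force: 0.0
[ 0.11103541  0.13342761 -0.24977933]
```

View pics/s4.png

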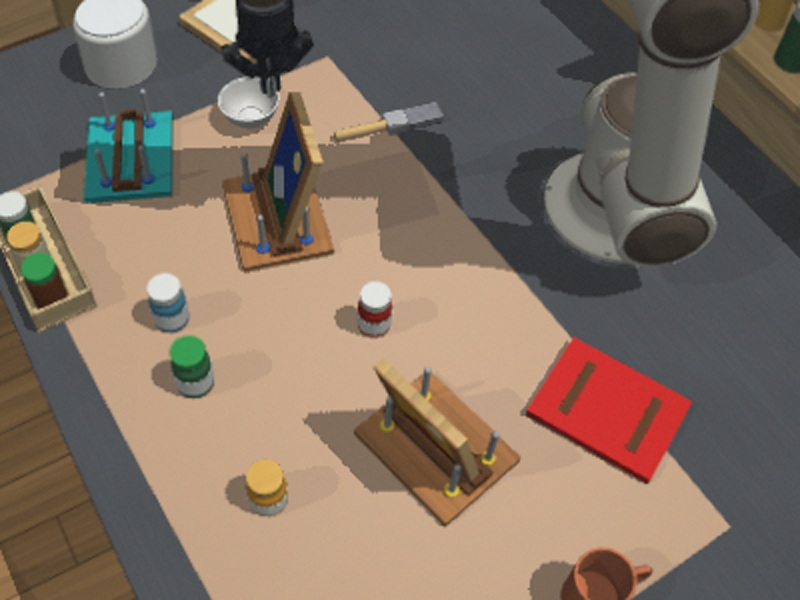

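Both panels now lean the other way: the gold top runs from (383,372) to (467,445), and the blue top from (295,100) to (317,155). I'll compare these with the predicted final poses before handing in.

```bash
python3 - <<'E'
from h import *
for p,x in(((.5075,.2264,.2007),.06),((.5132,-.2521,-.2724),-.06)):
    print(((proj("scene",tf(p,[(x,-.075,.209),(x,.075,.209)]))-[100,80])*2).round(0))
E
```

```text
[[372. 365.]
 [456. 447.]]
[[297.  93.]
 [320. 163.]]
```

```bash
python3 - <<'E'
from h import *
import cv2
a=bot.camera("top")[180:245,190:270]; b=bot.camera("scene")[232:332,270:370]
cv2.imwrite("pics/s5.png",np.hstack([cv2.resize(a,(400,325),interpolation=2),cv2.resize(b,(400,400),interpolation=2)[:325]])[:,:,::-1])
E
```

```text
(no output)
```

View pics/s5.png

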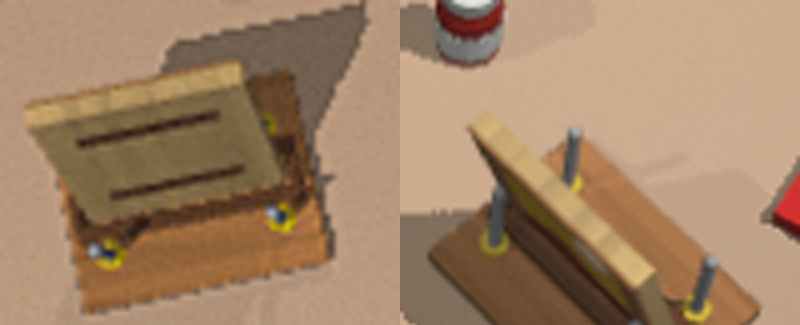

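The top view shows the gold panel square to its stand and leaning well over the far prongs, with its top edge from (28,112) to (240,75). The robot is clear, so I'll hand in.

```bash
python3 -c "
from workcell import bot
print(bot.job_done())"
```

```text
the job is handed in; nothing more can be done
None
```

I handed the job in at about 12 s on the robot's clock: both panels were tipped onto their other prongs, gold side down and blue side up, and the fingers only pushed the gold panel from its bare back (the hand-in gave no verdict).

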